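Unlock and charge the bench hand pump

TASK

Push the yellow paddle of the bench hand pump round with the fingers until its lock arm has swung well clear of the red knob, then press the knob down with the fingertips and let it spring back, again and again, until the white indicator pin in the turret stands fully out with its whole green band showing. Only push and press: do not pull the knob up, do not touch the pin, and leave the jars, beaker, vial and weight where they stand. Finish with the lock arm still clear, the pin out and the knob back up.

Things in the scene. Friction and masses are not known exactly. Their poses are not given: they have to be found in the camera images.
- pump: grey bench hand pump screwed to the worktop (fixed). Origin: underside of its base plate, on the axis of the upright aluminium barrel; z up. Base plate 90 (x) x 152 (y, from -64 to +88) x 14 mm. Barrel 48 mm diameter to z = 72 mm with the red knob over it. At y = +55 mm an indicator turret 33 mm diameter to z = 72 mm. At y = -40 mm the post of the lock arm, 14 mm diameter. The pump stands turned by up to 0.45 rad either way.
- plunger (a joint): travel of the red knob in m: 0 up at rest, +0.020 fully down (positive is down). A spring pushes it up: almost nothing at the start of the stroke and 7 to 10 N fully down; it comes back up by itself within 0.3 s. While the lock arm is under the knob it goes down only about 3 mm. Below 0 means pulled up.
- knob_top (a point): centre of the flat top of the red mushroom knob, 40 mm diameter, 25 mm tall; 140 mm above the worktop when up, 120 mm when fully down. Moves with the knob; axes as the pump's.
- lock_arm (a joint): angle of the lock arm in rad, seen from above counter-clockwise positive: 0 to 0.12 at the start, with the dark steel hook under the knob; from about 0.6 the knob is free, above 0.7 counts as clear; stop at 1.4. It stays where it is left; about 1 N at the paddle turns it.
- lock_pivot (a point): point on the upright axis about which the lock arm turns (pump frame 0, -40, 112 mm); axes as the pump's.
- paddle_top (a point): centre of the top edge of the yellow upright paddle on the lock arm's tail, 50 mm from the pivot axis, 136 mm above the worktop. The paddle is 8 mm thick (x of this point), 24 mm long (y) and 38 mm tall, standing free above and to the sides. Axes turn with the arm: at angle 0 they are the pump's, the paddle lies on the pump's -y side of the pivot, and pushing its -x face towards +x (away from the robot) opens the lock.
- indicator (a joint): how far the indicator pin is out, in m: 0 to 0.008 at the start, 0.030 fully out (stop). Each full stroke of the knob lifts it about 4.5 to 5 mm, shorter strokes less in proportion; it moves as the knob goes down and stays where it is as the knob comes up. More strokes after that do no harm.
- pin_tip (a point): centre of the top of the white indicator pin, 12 mm diameter, on the turret axis: 76 mm above the worktop at joint value 0, 106 mm fully out. A green band 7 mm wide at the pin's foot comes out of the turret last (1 mm above the turret's top when fully out).
- pin_head: the white indicator pin itself with its green band; origin on its axis 4 mm below its top.
- jar_mint_a: small reagent jar with mint-green cap, 47 mm diameter, 83 mm tall, loose, origin under its centre; bystander
- jar_mint_b: second such jar with mint-green cap, 47 x 83 mm, loose, origin under its centre; bystander
- glass_beaker: small glass beaker, 55 mm diameter, 66 mm tall, loose, origin under its centre; bystander
- vial_b: glass sample vial with red cap, 21 mm diameter, 45 mm tall, loose, origin under its centre; bystander
- weight_50g: brass weight with knob, 20 mm diameter, 35 mm tall, loose, origin under its centre; bystander
There are look-alikes about, which are no part of the job. What is shaped like the pump but blue is not meant.

How it is judged:
On the way, in this order (a step that is already met when the one before it is completed fails the run):
1. the lock arm is swung clear of the knob (value of joint lock_arm above 0.7 rad), for 0.2 s.
2. the pin has been pumped half way (value of joint indicator above 0.015 m), for 0.1 s.
3. the pin is pumped fully out (value of joint lock_arm above 0.7 rad and value of joint indicator above 0.0285 m), for 0.2 s.
At the end, for the whole second after the job is handed in: lock arm at more than 0.7 rad, indicator pin more than 28.5 mm out of 30, knob back up within 3 mm and at rest (all of step 3 and value of joint plunger between -0.003 and 0.003 m and velocity of joint plunger below 0.01 m/s); the robot touches nothing.
It fails at once if the knob is pulled up by more than 4 mm (value of joint plunger below -0.004 m).
It fails at once if the robot touches the indicator pin (contact force between any of the fingers, the arm and pin_head above 0.5 N).
It fails at once if a jar, the beaker, the vial or the weight is shifted or lifted by more than 15 mm (distance of any of jar_mint_a, jar_mint_b, glass_beaker, vial_b, weight_50g from where it was at the start of the episode above 0.015 m).
It also fails if it takes over 51 s, if anything falls off the work surface, if the arm or the gripper's body presses on something with over 40 N, if the wrist force passes 120 N, or if a joint passes its speed limit or range.

ROBOT

A 6-joint arm with a two-finger parallel gripper is mounted at the origin on a cart in front of the work surface, level with it; the furniture and walls round the work are solid. World frame = base frame: x ahead of the robot, y to its left, z up, the work surface at z = 0. Lengths are in m, angles in rad, forces in N, time in s.
With the tool pointing down it reaches from about 0.35 to 0.775 m from the base axis. Payload 7.3 kg.
Tool frame: the origin (TCP) lies midway between the tips of the shut fingers; the grasp point (between the pads) lies 19 mm behind it; z points along the fingers, y is the direction in which the jaws open and shut (so a half turn about z gives the same grasp; the last joint's range is limited). The gripper opens to 92 mm and grips with 3 to 60 N. Pads are 19 mm wide; open, the fingers measure 130 mm over their backs; the gripper's body (75 mm by 190 mm) begins 47 mm behind the grasp point.
Start: joints at [1.133, 0.342, 1.524, -0, 1.275, -0.146], TCP at [0.151, 0.503, 0.227] pointing down, gripper open.
Joint ranges: [-2.53, 2.53], [-0.77, 2.02], [0.04, 2.7], [-1, 4.14], [0.28, 2.66], [-3.11, 3.11]. Speed limits (rad/s): [2.57, 2.57, 3.14, 3.14, 3.14, 3.14].

INTERFACE

Orientations are given as [roll, pitch, yaw] about the fixed x, y, z axes, in that order (R = Rz(yaw) Ry(pitch) Rx(roll)).
In Python, from cell import robot gives the robot as it stands.
- The arm moves only by the tool step_arm, never from a script. Its argument "moves" is a list that holds one entry, the list of rows, each a list of 4 numbers: the shift along the tool's x, y, z in m, then the turn about the tool's z in rad. In form: [[[dx, dy, dz, roll], ...]]. A call has 1 to 8 rows; each row shifts and turns the commanded pose from where the row before left it, along the tool's axes as they then stand; what a row does not reach is not made up. A row lasts 1/12 s, in which the tool goes at most 41.7 mm and 7.16 degrees, less where a joint would pass 70% of its speed; a pose out of reach is approached as far as the arm can. A call with a gripper value outside its range is refused whole. "hand" is the opening, from 0 (shut) to 1 (fully open), set as the call begins (left out, the last holds). The fingers move at their own pace and stop on an object; "force" is the grip in N (left out, the last holds). Time passes only in rows, so rows that do not move let the fingers close. It gives the time, the measured TCP pose, the force and the opening at its end, in the units of the state.
- robot.observe(): the state, without advancing time (a new reading comes with each control period).
- robot.read_camera(name): name is "scene" or "top" or "wrist"; returns a dict with "frame" (384x512x3 uint8, red, green, blue), "fovy" (degrees; the focal length in pixels is half the picture's height over the tangent of half this angle, whatever the lens; pixels are square), "cx", "cy" (the principal point, pixels), "R" (3x3) and "t" (3): a world point X has camera coordinates R X + t. Camera axes: x right, y down, z forward; pixel columns grow to the right and rows downward; lengths in m; the calibration is good to about 2 mm. A picture is of the moment at which its call begins. There is no depth.
- robot.hand_in(): hands the job in, once; it reports no verdict.
The state is a dict: "time": time; "qpos": joint angles; "qvel": joint speeds; "joint_efforts": joint torques, N m; "tool_pos": TCP position; "tool_rot": TCP orientation; "contact_force": force on the tool from outside, world axes, zero at the start; "torque": the same for the moment, N m; "opening": finger opening in m.
Only numpy, scipy, OpenCV 4.12 (cv2) and the standard library are available. Lean on these libraries where they do the work, as an engineer would, in place of code of your own. Each camera call takes 0.05 s, during which the arm holds its last target.

## Working session

There is one attempt and no reset: what is moved stays moved. The work goes in short steps, Python scripts to look and compute and a tool call to move; the robot and the scene stay as the last step left them, time stands still between calls to the robot, and variables do not carry over. Pictures are saved under pics/ and viewed, and the job is handed in when it is done.

Besides the shell and the picture viewer there is one more tool, called after "Request:" as name(argument=value, ...), one argument or row to a line, values as JSON. step_arm: Moves the arm, as the interface text tells. Its arguments: {"type":"object","properties":{"moves":{"type":"array","items":{"type":"array","items":{"type":"array","items":{"type":"number"}}}},"hand":{"type":"number"},"force":{"type":"number"}},"required":["moves"]}

```bash
ls; mkdir -p pics; cat > h.py <<'E'
import numpy as np, cv2
from cell import robot
def cam(n,save=None):
    c=robot.read_camera(n)
    if save: cv2.imwrite('pics/'+save+'.png',c['frame'][:,:,::-1])
    c['f']=c['frame'].shape[0]/2/np.tan(np.radians(c['fovy'])/2)
    c['R']=np.array(c['R']);c['t']=np.array(c['t']);return c
def ray(c,u,v):
    d=c['R'].T@np.array([(u-c['cx'])/c['f'],(v-c['cy'])/c['f'],1]); return -c['R'].T@c['t'],d
def onz(c,u,v,z):
    o,d=ray(c,u,v); return o+d*(z-o[2])/d[2]
def tri(obs):
    A=np.zeros((3,3));b=np.zeros(3);rs=[]
    for c,u,v in obs:
        o,d=ray(c,u,v);d=d/np.linalg.norm(d);P=np.eye(3)-np.outer(d,d);A+=P;b+=P@o;rs.append((P,o))
    x=np.linalg.solve(A,b); return x,[np.linalg.norm(P@(x-o)) for P,o in rs]
def proj(c,X):
    p=c['R']@np.array(X)+c['t']; return c['cx']+c['f']*p[0]/p[2],c['cy']+c['f']*p[1]/p[2]
E
python3 - <<'E'
from h import *
for n in ['scene','top','wrist']:
    c=cam(n,n+'0'); print(n,c['f'],c['cx'],c['cy'],-c['R'].T@c['t'],c['R'][2])
print(robot.observe())
E
```

```text
pics
scene 349.24311741060114 262.05740496626123 196.03783015640659 [ 0.14197314 -0.43356731  0.9657945 ] [ 0.33763239  0.58629854 -0.73638196]
top 351.7277511898588 255.87631510319414 188.3864610359643 [0.32539622 0.24043708 1.38261846] [ 0.18926629  0.01449899 -0.98181875]
wrist 339.6116266849463 253.84619724531734 188.1958926828774 [0.08226406 0.52222738 0.38544754] [ 0.25288302 -0.07593102 -0.96451265]
{'time': 0.15, 'qpos': array([ 1.13302135e+00,  3.42557205e-01,  1.52477598e+00,  3.20402161e-05,
        1.27544717e+00, -1.46002534e-01]), 'qvel': array([ 0.00128533, -0.00149221, -0.0017825 , -0.00244658, -0.0011067 ,
       -0.00082334]), 'joint_efforts': array([ 1.13207851e-03, -4.31475449e+01, -2.44349849e+01,  7.18455599e-02,
        5.37371915e-02, -8.58780140e-05]), 'tool_pos': array([0.15085447, 0.50253713, 0.22621502]), 'tool_rot': array([-3.14042205e+00, -2.03107075e-04,  2.84981075e+00]), 'contact_force': array([-0.23446042, -0.03394408, -0.09923507]), 'torque': array([0.00893977, 0.03227654, 0.02705278]), 'opening': 0.09173243050895238}
```

View pics/scene0.png

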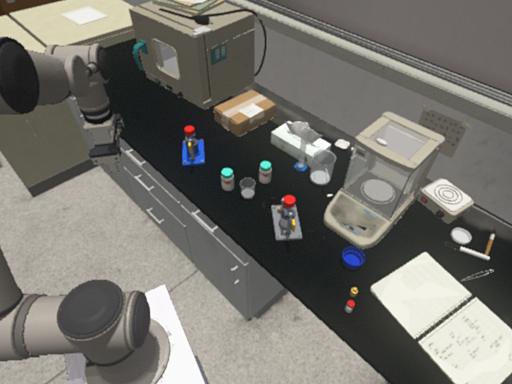

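View pics/top0.png

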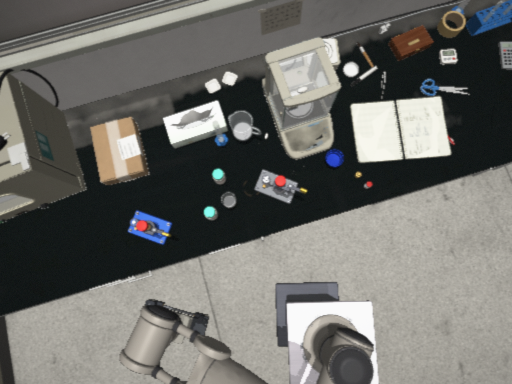

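View pics/wrist0.png

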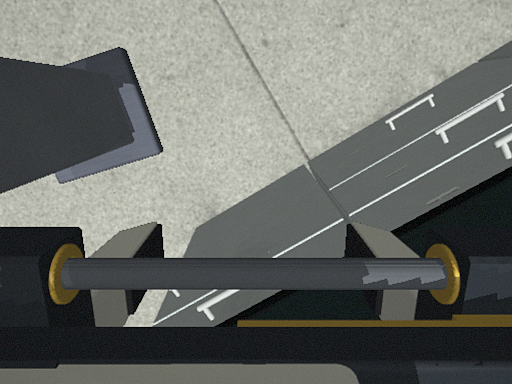

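The scene shows two pump shapes. The grey one is at top (280,185) and scene (287,215), and the blue one is at top (150,228) and scene (192,148). The grey one fits the description, so I'll enlarge it to confirm.

```bash
python3 - <<'E'
from h import *
a=cv2.imread('pics/scene0.png')[180:260,240:345]; b=cv2.imread('pics/top0.png')[150:230,195:320]
a=cv2.resize(a,None,fx=5,fy=5,interpolation=cv2.INTER_CUBIC)[:, :390+10];b=cv2.resize(b,(400,400*80//125),interpolation=cv2.INTER_CUBIC)
o=np.zeros((400,800,3),np.uint8);o[:,:400]=a;o[:256,400:]=b
cv2.imwrite('pics/crop0.png',o)
cs={n:cam(n) for n in['scene','top']}
for n,c in cs.items():
    hsv=cv2.cvtColor(c['frame'],cv2.COLOR_RGB2HSV)
    for nm,lo,hi in [('red',(0,170,90),(8,255,255)),('yel',(18,140,100),(32,255,255)),('mint',(75,90,90),(90,255,255))]:
        m=cv2.inRange(hsv,lo,hi); k,l,s,ce=cv2.connectedComponentsWithStats(m)
        print(n,nm,[(s[i].tolist(),ce[i].round(1).tolist()) for i in range(1,k) if s[i][4]>=5])
E
```

```text
scene red [([184, 125, 11, 10, 79], [188.8, 129.2]), ([284, 194, 12, 13, 123], [289.0, 200.3]), ([347, 300, 8, 7, 44], [350.8, 303.0])]
scene yel [([188, 142, 3, 10, 20], [189.2, 145.5]), ([292, 219, 3, 12, 25], [292.9, 223.9]), ([351, 287, 7, 7, 34], [354.1, 289.9])]
scene mint [([133, 40, 12, 13, 62], [137.8, 45.6]), ([260, 160, 12, 11, 97], [265.3, 165.0]), ([221, 167, 12, 11, 103], [226.5, 172.0])]
top red [([276, 175, 9, 11, 69], [280.4, 179.9]), ([367, 181, 6, 5, 19], [369.3, 183.3]), ([137, 221, 11, 10, 81], [142.0, 225.4])]
top yel [([301, 188, 6, 5, 21], [303.4, 189.9]), ([163, 233, 7, 3, 10], [166.2, 234.0])]
top mint [([212, 168, 11, 12, 102], [217.4, 173.4]), ([204, 206, 11, 11, 102], [208.9, 211.2])]
```

View pics/crop0.png

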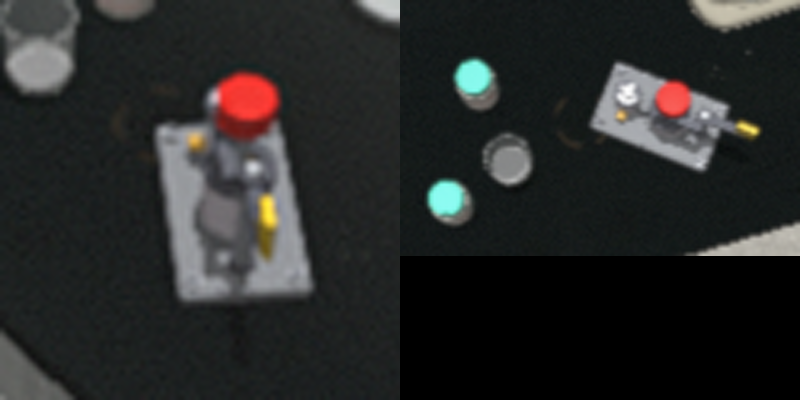

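The crop confirms the grey pump as the one meant: the red knob is at top (280,180) and scene (289,200), the yellow paddle is at top (303,190), and the white pin is on the left at about top (266,179). Next I'll triangulate.

```bash
python3 - <<'E'
from h import *
s=cam('scene');t=cam('top')
print('knob',tri([(s,289,199.5),(t,280.4,179.9)]), onz(t,280.4,179.6,.135))
print('padd',tri([(s,292.9,223.9),(t,303.4,189.9)]),onz(t,303.4,189.9,.128))
print('pin', onz(t,266,179,.076))
for p in [(217.4,173.4),(208.9,211.2)]: print('jar',onz(t,*p,.083))
print('beaker',onz(t,229,200,.03)); print('vial',onz(t,369,183,.04),onz(t,359,175,.03))
# plate corners
print('plate',[onz(t,195+x*125/400,150+y*125/400,.014).round(3) for x,y in [(217,64),(191,126),(304,170),(329,105)]])
print(robot.observe()['tool_rot'], robot.observe()['tool_pos'])
c=cam('wrist'); o=robot.observe()
from scipy.spatial.transform import Rotation as Ro
R=Ro.from_euler('xyz',o['tool_rot']).as_matrix()
print('cam in tool',R.T@(-c['R'].T@c['t']-o['tool_pos']),'axis',R.T@c['R'][2],'camx',R.T@c['R'][0])
E
```

```text
knob (array([0.59160821, 0.17026942, 0.13931035]), [np.float64(0.0021640629127068073), np.float64(0.002164062912707144)]) [0.59570386 0.1691467  0.135     ]
padd (array([0.55475511, 0.08789139, 0.12832175]), [np.float64(0.0018914759220501898), np.float64(0.0018914759220503116)]) [0.55659803 0.08710044 0.128     ]
pin [0.61245873 0.22032815 0.076     ]
jar [0.63825753 0.40442468 0.083     ]
jar [0.49453627 0.43688894 0.083     ]
beaker [0.54314731 0.36633828 0.03      ]
vial [ 0.59253165 -0.17845326  0.04      ] [ 0.62766379 -0.1453674   0.03      ]
plate [array([0.663, 0.231, 0.014]), array([0.585, 0.265, 0.014]), array([0.526, 0.128, 0.014]), array([0.607, 0.094, 0.014])]
[-3.14129771e+00 -5.14490078e-05  2.84983572e+00] [0.15094696 0.50274471 0.22657063]
cam in tool [ 0.07138743 -0.00104213 -0.15924407] axis [-0.26417604  0.00113926  0.9644738 ] camx [ 3.89047720e-04  9.99999347e-01 -1.07466444e-03]
```

Request:
step_arm(
  moves=[
    [[-0.033,-0.0195,0,0],[-0.033,-0.0195,0,0],[-0.033,-0.0195,0,0],[-0.033,-0.0195,0,0],[-0.033,-0.0195,0,0],[-0.033,-0.0195,0,0],[-0.033,-0.0195,0,0],[-0.033,-0.0195,0,0]],
  ],
  hand=0,
  force=20,
)

```text
time: 1.07
tool_pos: [0.36, 0.2759, 0.227]
tool_rot: [3.141, 0.0, 2.85]
contact_force: [0.3, 0.9, -1.2]
opening: 0.0429
```

Request:
step_arm(
  moves=[
    [[-0.033,-0.0195,0,0],[-0.033,-0.0195,0,0],[-0.033,-0.0195,0,0],[-0.033,-0.0195,0,0],[-0.033,-0.0195,0,0],[-0.033,-0.0195,0,0],[0,0,0,0.12],[0,0,0,0.12]],
  ],
)

```text
time: 1.73
tool_pos: [0.5162, 0.1064, 0.2262]
tool_rot: [-3.141, -0.0, 2.601]
contact_force: [-0.9, 0.3, -0.2]
opening: 0.0007
```

Request:
step_arm(
  moves=[
    [[0,0,0,0.12],[0,0,0,0.12],[0,0,0,0.12],[0,0,0,0.12],[0,0,0,0.12],[0,0,0,0.12],[0,0,0,0.12],[0,0,0,0.12]],
  ],
)

```text
time: 2.4
tool_pos: [0.5149, 0.1085, 0.2267]
tool_rot: [-3.142, -0.0, 1.644]
contact_force: [-0.3, 0.6, 0.2]
opening: 0.0006
```

Request:
step_arm(
  moves=[
    [[0,0,0,0.12],[0,0,0,0.12],[0,0,0,0.12],[0,0,0,0.12],[0,0,0,0],[0,0,0,0]],
  ],
)

```text
time: 2.9
tool_pos: [0.5149, 0.1085, 0.2267]
tool_rot: [-3.142, -0.0, 1.173]
contact_force: [-0.9, 0.2, 0.6]
opening: 0.0002
```

```bash
python3 - <<'E'
from h import *
c=cam('wrist','w1'); o=robot.observe(); print(o['time'],o['tool_pos'],o['tool_rot'],o['qpos'],o['opening'])
hsv=cv2.cvtColor(c['frame'],cv2.COLOR_RGB2HSV)
for nm,lo,hi in [('red',(0,170,90),(8,255,255)),('yel',(18,140,100),(32,255,255))]:
    m=cv2.inRange(hsv,lo,hi); k,l,s,ce=cv2.connectedComponentsWithStats(m)
    print(nm,[(s[i].tolist(),ce[i].round(1).tolist()) for i in range(1,k) if s[i][4]>=50])
E
```

```text
2.95 [0.51493332 0.10845568 0.22670531] [-3.14155638e+00 -6.19308535e-05  1.17362455e+00] [6.18446291e-02 3.44297340e-01 1.52078449e+00 7.48083884e-05
 1.27651591e+00 4.58994706e-01] 0.0004147173879433597
red [([292, 39, 59, 59, 2694], [320.8, 68.4])]
yel [([277, 9, 13, 13, 147], [283.5, 15.1]), ([302, 171, 18, 37, 488], [310.8, 189.1]), ([243, 244, 5, 60, 207], [245.2, 273.8]), ([260, 244, 5, 60, 230], [262.4, 273.7]), ([406, 296, 25, 26, 350], [417.7, 307.1]), ([32, 315, 359, 12, 2903], [240.9, 321.9])]
```

View pics/w1.png

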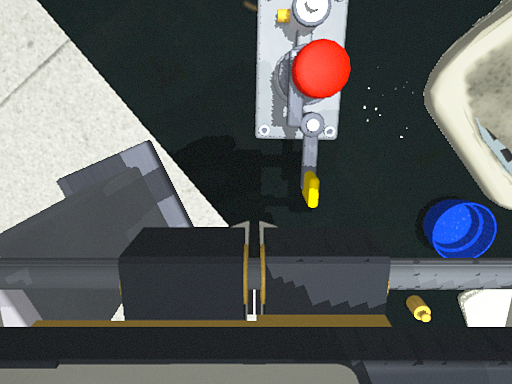

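The wrist view shows the grey pump clearly: knob (321,68), pivot (312,124), paddle (311,189), turret and pin (312,8).

```bash
python3 - <<'E'
from h import *
im=cv2.imread('pics/w1.png'); cv2.imwrite('pics/w1c.png',cv2.resize(im[0:240,230:370],None,fx=2.5*1.0,fy=2.5,interpolation=cv2.INTER_CUBIC))
c=cam('wrist'); s=cam('scene')
k=onz(c,321,68,.14); p=onz(c,312,124.5,.118); q=onz(c,313,189,.136); ed=[onz(c,u,136,.014) for u in(258,333)]
print('knob',k,'piv',p,'padd',q)
print('tri knob',tri([(c,321,68.4),(s,289,199.5)]))
d=k-p; print('yaw knob-piv',np.arctan2(-d[0],d[1]), np.linalg.norm(d[:2]))
a=onz(c,256,137,.014);b=onz(c,337,138,.014);print(a,b,np.arctan2((b-a)[1],(b-a)[0]),np.linalg.norm(b-a))
a=onz(c,256,137,.014);b=onz(c,260,0,.014);print(np.arctan2(-(b-a)[0],(b-a)[1]))
E
```

```text
knob [0.59116255 0.17214688 0.14      ] piv [0.57504599 0.13559426 0.118     ] padd [0.55678275 0.09217793 0.136     ]
tri knob (array([0.59111   , 0.17212362, 0.13719157]), [np.float64(0.0005665082237715747), np.float64(0.0005665082237716838)])
yaw knob-piv -0.41527213349690567 0.039947939806446474
[0.526929   0.13197871 0.014     ] [0.60804612 0.09682863 0.014     ] -0.4089008842714344 0.08840541075057215
-0.42434485868741917
```

View pics/w1c.png

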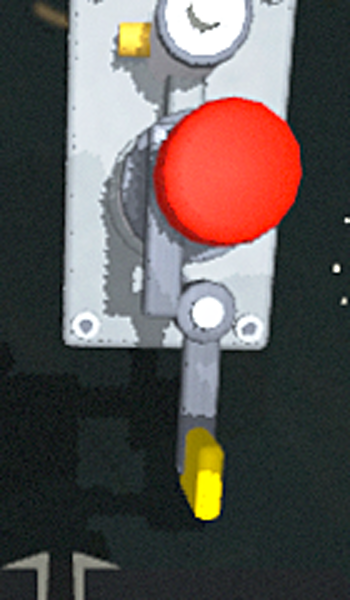

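```bash
python3 - <<'E'
from h import *
c=cam('wrist'); s=cam('scene'); t=cam('top','t2')
im=cv2.imread('pics/t2.png')[30:230,220:380]
k=np.array([.591,.172]);ex=np.array([.917,-.399]);ey=np.array([.399,.917])
def P(x,y):return k+ex*x+ey*y
ov=cv2.resize(im,None,fx=3,fy=3)
for x0 in (-.0445,.035):
  pts=[]
  for dx,dy in [(-.095,-.0375),(.095,-.0375),(.095,.0375),(-.095,.0375)]:
    w=P(x0+dx,-.0887+dy); u,v=proj(t,[*w,.172]); pts.append([(u-220)*3,(v-30)*3]); print(x0,w.round(3))
  cv2.polylines(ov,[np.array(pts,int)],1,(0,255,0),1)
cv2.imwrite('pics/ov.png',ov)
o2=cv2.imread('pics/scene0.png')[80:280,240:460]
o2=cv2.resize(o2,None,fx=3,fy=3);pts=[]
for dx,dy in [(-.095,-.0375),(.095,-.0375),(.095,.0375),(-.095,.0375)]:
    w=P(.035+dx,-.0887+dy); u,v=proj(s,[*w,.172]); pts.append([(u-240)*3,(v-80)*3])
cv2.polylines(o2,[np.array(pts,int)],1,(0,255,0),1);cv2.imwrite('pics/ov2.png',o2)
E
```

```text
-0.0445 [0.413 0.112]
-0.0445 [0.587 0.036]
-0.0445 [0.617 0.105]
-0.0445 [0.443 0.181]
0.035 [0.486 0.08 ]
0.035 [0.66  0.004]
0.035 [0.69  0.073]
0.035 [0.516 0.149]
```

View pics/ov.png

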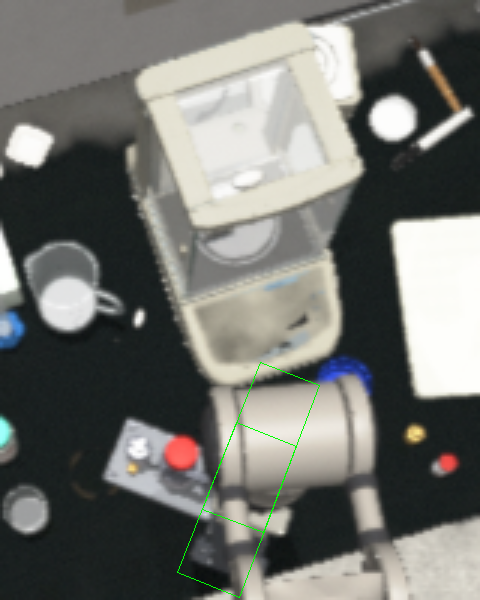

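View pics/ov2.png

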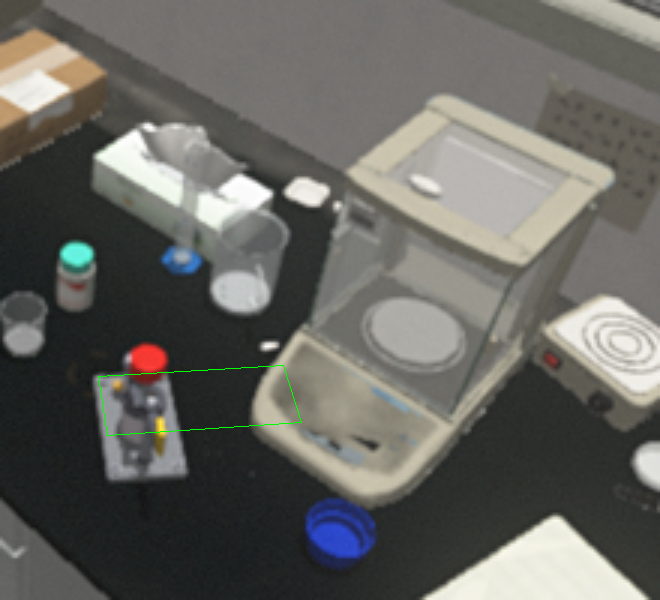

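The balance's low front is all that comes near, and the gripper body passes above it. Descending beside the paddle.

Request:
step_arm(
  moves=[
    [[0,0,0.03,0],[0,0,0.03,0],[0,0,0.03,0],[0,0,0.025,0],[0,0,0,0]],
  ],
)

```text
time: 3.62
tool_pos: [0.5118, 0.1082, 0.1072]
tool_rot: [-3.133, 0.004, 1.171]
contact_force: [-0.7, 0.7, -0.0]
opening: 0.0003
```

```bash
python3 - <<'E'
from h import *
c=cam('wrist','w3'); s=cam('scene');o=robot.observe(); print(o['tool_pos'],o['contact_force'])
cv2.imwrite('pics/s3.png',cv2.resize(s['frame'][160:280,220:370,::-1],None,fx=4,fy=4,interpolation=cv2.INTER_CUBIC))
E
```

```text
[0.51489672 0.10845171 0.11178947] [0.41565157 1.37522086 0.99690839]
```

View pics/w3.png

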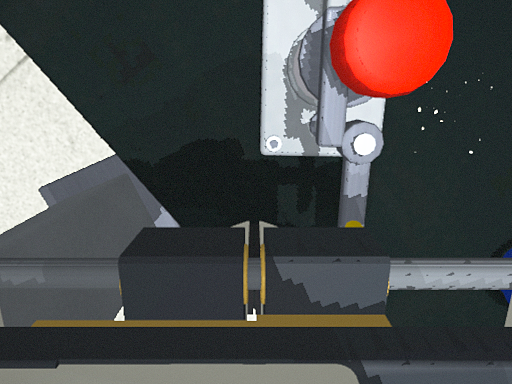

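View pics/s3.png

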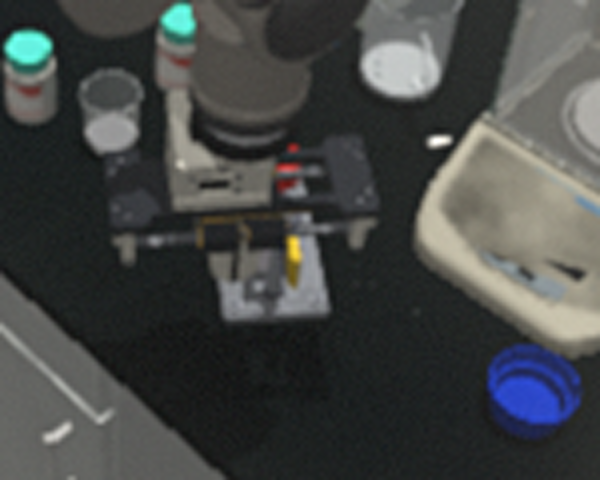

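The fingertips are down beside the paddle on its -x side, with nothing in the way. Pushing.

Request:
step_arm(
  moves=[
    [[0,0.015,0,0],[0,0.012,0,0],[0,0.012,0,0],[0,0.012,0,0],[0,0.012,0,0],[0,0.012,0,0],[0,0,0,0]],
  ],
)

```text
time: 4.3
tool_pos: [0.5868, 0.0784, 0.1142]
tool_rot: [3.137, -0.002, 1.169]
contact_force: [0.9, -0.6, -0.4]
opening: 0.0002
```

```bash
python3 - <<'E'
from h import *
c=cam('wrist','w4'); s=cam('scene');o=robot.observe(); print(o['tool_pos'],o['contact_force'])
cv2.imwrite('pics/s4.png',cv2.resize(s['frame'][160:280,220:370,::-1],None,fx=4,fy=4,interpolation=cv2.INTER_CUBIC))
E
```

```text
[0.5848075  0.07917489 0.11337949] [ 0.38853201 -0.17004077  0.78913805]
```

View pics/w4.png

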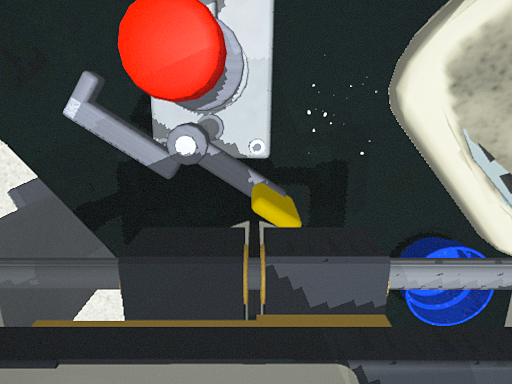

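View pics/s4.png

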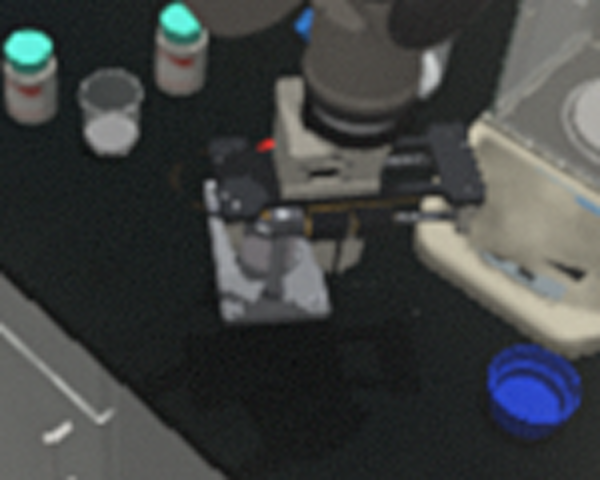

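The lock arm has swung to roughly 0.97 rad. The hook at (90,80) is well away from the knob. I'll nudge it a little more, back off and rise.

Request:
step_arm(
  moves=[
    [[0,0.006,0,0],[0,0,0,0],[0,-0.01,0,0],[0,-0.01,0,0],[0,0,-0.025,0],[0,0,-0.03,0],[0,0,0,0],[0,0,0,0]],
  ],
)

```text
time: 5.07
tool_pos: [0.572, 0.0849, 0.1688]
tool_rot: [3.138, -0.002, 1.17]
contact_force: [-0.2, -0.2, 0.3]
opening: 0.0006
```

```bash
python3 - <<'E'
from h import *
c=cam('wrist','w5'); o=robot.observe(); print(o['tool_pos'],o['tool_rot'],o['contact_force'])
hsv=cv2.cvtColor(c['frame'],cv2.COLOR_RGB2HSV)
for nm,lo,hi in [('red',(0,170,90),(8,255,255)),('yel',(18,140,100),(32,255,255))]:
    m=cv2.inRange(hsv,lo,hi); k,l,s,ce=cv2.connectedComponentsWithStats(m)
    print(nm,[(s[i].tolist(),ce[i].round(1).tolist()) for i in range(1,k) if s[i][4]>=50])
E
```

```text
[0.57113733 0.08481608 0.16727929] [ 3.14039764e+00 -6.41007345e-04  1.17006942e+00] [-0.01179708 -0.03763535  0.45095424]
red [([189, 22, 74, 79, 4445], [225.3, 60.7])]
yel [([202, 0, 15, 8, 102], [208.8, 3.7]), ([277, 163, 39, 36, 727], [295.7, 180.5]), ([243, 244, 5, 60, 208], [245.1, 273.9]), ([260, 244, 5, 60, 230], [262.4, 273.8]), ([32, 315, 359, 12, 2911], [240.9, 321.9])]
```

View pics/w5.png

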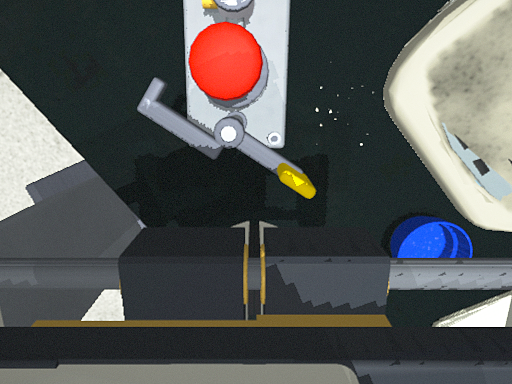

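```bash
python3 - <<'E'
from h import *
from scipy.spatial.transform import Rotation as Ro
c=cam('wrist'); s=cam('scene'); o=robot.observe()
k=onz(c,225.5,60.8,.138);p=onz(c,229,133,.118);q=onz(c,299,182,.136)
d=q-p; th=np.arctan2(d[1],d[0])-np.arctan2(-1,0)
print(k,p,q,'len',np.linalg.norm(d[:2]),'lock',th+0.41)
R=Ro.from_euler('xyz',o['tool_rot']).as_matrix()
print('to knob',R.T@(np.array([.591,.172,.14])-o['tool_pos']),R.T@(k-o['tool_pos']))
E
```

```text
[0.59141662 0.17128812 0.138     ] [0.57570301 0.13501154 0.118     ] [0.60348917 0.09474376 0.136     ] len 0.04892406344376965 lock 1.0140063603629275
to knob [ 0.08844326 -0.01505953  0.02577588] [ 0.08795176 -0.01439485  0.02777512]
```

Request:
step_arm(
  moves=[
    [[0.03,-0.005,0,0],[0.03,-0.005,0,0],[0.028,-0.0045,0,0],[0,0,0.02,0],[0,0,0,0],[0,0,0,0]],
  ],
)

```text
time: 5.72
tool_pos: [0.5906, 0.1711, 0.1446]
tool_rot: [-3.137, 0.003, 1.17]
contact_force: [-0.2, -0.9, 0.9]
opening: 0.0005
```

Request:
step_arm(
  moves=[
    [[0,0,0.012,0],[0,0,0.012,0],[0,0,0,0],[0,0,0,0],[0,0,0,0]],
  ],
)

```text
time: 6.13
tool_pos: [0.5926, 0.1708, 0.1245]
tool_rot: [3.14, -0.001, 1.169]
contact_force: [0.1, 2.1, 6.6]
opening: 0.0008
```

```bash
python3 - <<'E'
from h import *
c=cam('wrist','w6'); s=cam('scene');o=robot.observe(); print(o['time'],o['tool_pos'],o['contact_force'])
cv2.imwrite('pics/s6.png',cv2.resize(s['frame'][160:280,220:370,::-1],None,fx=4,fy=4,interpolation=cv2.INTER_CUBIC))
E
```

```text
6.2333 [0.59264413 0.17073719 0.12467711] [-1.66653165  0.92430986  4.76567557]
```

View pics/w6.png

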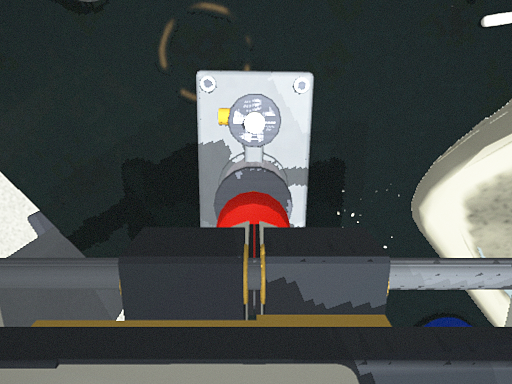

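View pics/s6.png

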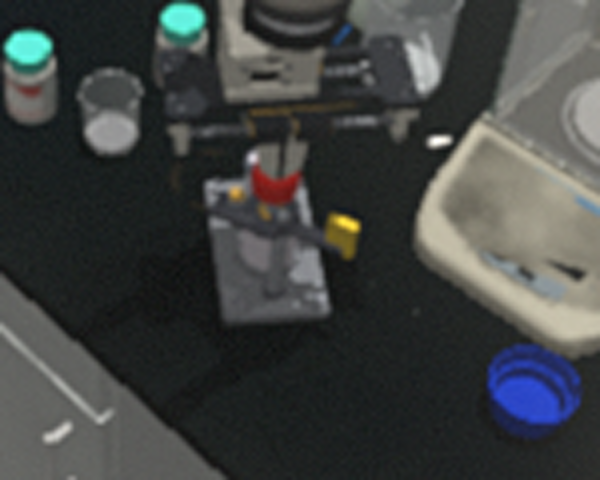

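The knob is going down at about 6 N, and the pin stays clear at wrist (255,122). Pressing on to the stop.

Request:
step_arm(
  moves=[
    [[0,0,0.005,0],[0,0,0,0],[0,0,0,0]],
  ],
)

```text
time: 6.48
tool_pos: [0.5927, 0.1708, 0.1202]
tool_rot: [3.14, -0.001, 1.169]
contact_force: [-1.4, 0.3, 8.3]
opening: 0.0005
```

Request:
step_arm(
  moves=[
    [[0,0,0.003,0],[0,0,0,0],[0,0,0,0]],
  ],
)

```text
time: 6.73
tool_pos: [0.5929, 0.1708, 0.12]
tool_rot: [3.138, -0.002, 1.169]
contact_force: [-7.4, -0.5, 24.0]
opening: 0.0003
```

Request:
step_arm(
  moves=[
    [[0,0,-0.0275,0],[0,0,0,0],[0,0,0,0],[0,0,0,0],[0,0,0.013,0],[0,0,0.013,0],[0,0,0,0],[0,0,0,0]],
  ],
)

```text
time: 7.4
tool_pos: [0.5932, 0.171, 0.12]
tool_rot: [3.138, -0.002, 1.17]
contact_force: [-5.8, -1.3, 25.6]
opening: 0.0004
```

Request:
step_arm(
  moves=[
    [[0,0,-0.026,0],[0,0,0,0],[0,0,0,0],[0,0,0,0]],
  ],
)

```text
time: 7.73
tool_pos: [0.5914, 0.171, 0.1411]
tool_rot: [-3.14, 0.001, 1.17]
contact_force: [-0.2, -0.5, 0.6]
opening: 0.0006
```

```bash
cat > look.py <<'E'
import sys
from h import *
n=sys.argv[1]
c=cam('wrist'); s=cam('scene');o=robot.observe(); print(o['time'],o['tool_pos'],o['contact_force'])
a=cv2.resize(c['frame'][60:260,150:350,::-1],(400,400),interpolation=cv2.INTER_CUBIC)
b=cv2.resize(s['frame'][180:260,250:330,::-1],(400,400),interpolation=cv2.INTER_CUBIC)
cv2.imwrite(f'pics/{n}.png',np.hstack([a,b]))
E
python3 look.py l7
```

```text
7.8333 [0.59127158 0.17103539 0.14066665] [-0.7712618  -0.30988592  0.81590436]
```

View pics/l7.png

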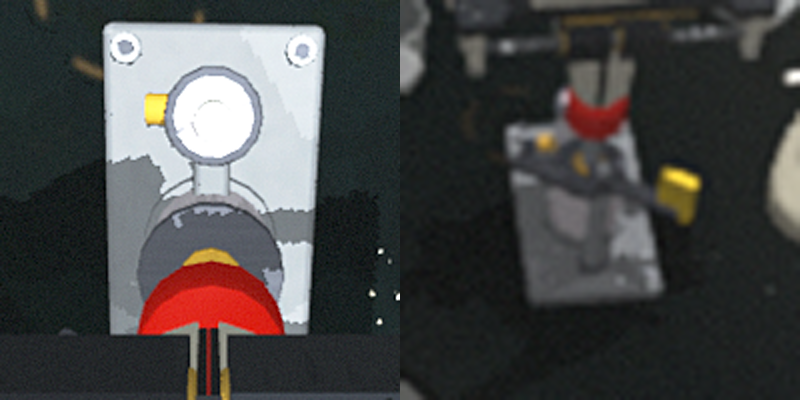

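Two strokes are done and the knob came back up. Continuing.

Request:
step_arm(
  moves=[
    [[0,0,0.013,0],[0,0,0.013,0],[0,0,0,0],[0,0,0,0],[0,0,-0.027,0],[0,0,0,0],[0,0,0,0],[0,0,0,0]],
  ],
)

```text
time: 8.5
tool_pos: [0.5915, 0.1712, 0.1421]
tool_rot: [-3.14, 0.001, 1.17]
contact_force: [-0.2, -0.2, 0.6]
opening: 0.0002
```

Request:
step_arm(
  moves=[
    [[0,0,0.0135,0],[0,0,0.0135,0],[0,0,0,0],[0,0,0,0],[0,0,-0.027,0],[0,0,0,0],[0,0,0,0],[0,0,0,0]],
  ],
)

```text
time: 9.17
tool_pos: [0.5913, 0.1712, 0.1416]
tool_rot: [-3.139, 0.001, 1.17]
contact_force: [0.1, -0.1, 0.2]
opening: 0.0003
```

Request:
step_arm(
  moves=[
    [[0,0,0.0135,0],[0,0,0.0135,0],[0,0,0,0],[0,0,0,0],[0,0,-0.027,0],[0,0,0,0],[0,0,0,0],[0,0,0,0]],
  ],
)

```text
time: 9.83
tool_pos: [0.5912, 0.1712, 0.1414]
tool_rot: [-3.139, 0.002, 1.17]
contact_force: [-0.9, -0.7, -0.9]
opening: 0.0003
```

Request:
step_arm(
  moves=[
    [[0,0,0.0135,0],[0,0,0.0135,0],[0,0,0,0],[0,0,0,0],[0,0,-0.027,0],[0,0,0,0],[0,0,0,0],[0,0,0,0]],
  ],
)

```text
time: 10.5
tool_pos: [0.5912, 0.1712, 0.1414]
tool_rot: [-3.139, 0.002, 1.17]
contact_force: [-0.1, 0.4, -0.3]
opening: 0.0005
```

```bash
python3 look.py l8
```

```text
10.6 [0.59112831 0.17115656 0.14114   ] [-0.18922308  0.32185699 -0.66474834]
```

View pics/l8.png

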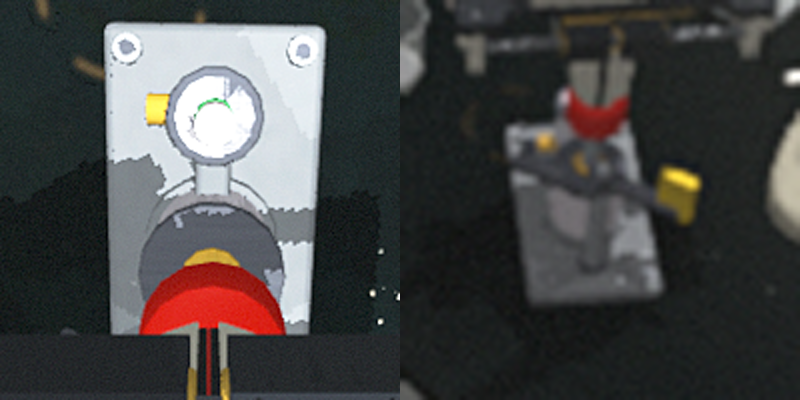

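Green is starting to show at the pin's foot. Three more strokes for margin.

Request:
step_arm(
  moves=[
    [[0,0,0.0135,0],[0,0,0.0135,0],[0,0,0,0],[0,0,0,0],[0,0,-0.027,0],[0,0,0,0],[0,0,0,0],[0,0,0,0]],
  ],
)

```text
time: 11.27
tool_pos: [0.5914, 0.1712, 0.1419]
tool_rot: [-3.14, 0.001, 1.17]
contact_force: [0.3, -0.2, 0.2]
opening: 0.0005
```

Request:
step_arm(
  moves=[
    [[0,0,0.0135,0],[0,0,0.0135,0],[0,0,0,0],[0,0,0,0],[0,0,-0.027,0],[0,0,0,0],[0,0,0,0],[0,0,0,0]],
  ],
)

```text
time: 11.93
tool_pos: [0.5912, 0.1712, 0.1415]
tool_rot: [-3.139, 0.001, 1.17]
contact_force: [-0.4, -1.0, -0.1]
opening: 0.0005
```

Request:
step_arm(
  moves=[
    [[0,0,0.0135,0],[0,0,0.0135,0],[0,0,0,0],[0,0,0,0],[0,0,-0.027,0],[0,0,0,0],[0,0,0,0],[0,0,0,0]],
  ],
)

```text
time: 12.6
tool_pos: [0.5912, 0.1712, 0.1414]
tool_rot: [-3.139, 0.002, 1.17]
contact_force: [-0.4, -0.5, -0.0]
opening: 0.0005
```

Request:
step_arm(
  moves=[
    [[0,0,-0.02,0],[0,0,-0.03,0],[0,0,-0.03,0],[-0.03,-0.03,0,0],[-0.02,-0.03,0,0],[0,0,0,0],[0,0,0,0],[0,0,0,0]],
  ],
)

```text
time: 13.27
tool_pos: [0.5183, 0.1491, 0.2224]
tool_rot: [-3.141, 0.0, 1.17]
contact_force: [0.1, 0.4, -0.1]
opening: 0.0006
```

```bash
python3 - <<'E'
from h import *
c=cam('wrist'); s=cam('scene','s9');o=robot.observe(); print(o['time'],o['tool_pos'],o['contact_force'])
cv2.imwrite('pics/w9.png',cv2.resize(c['frame'][0:230,220:450,::-1],(575,575),interpolation=cv2.INTER_CUBIC))
cv2.imwrite('pics/s9.png',cv2.resize(s['frame'][150:250,200:330,::-1],None,fx=5,fy=5,interpolation=cv2.INTER_CUBIC))
hsv=cv2.cvtColor(c['frame'],cv2.COLOR_RGB2HSV)
for nm,lo,hi in [('red',(0,170,90),(8,255,255)),('green',(45,90,50),(72,255,255)),('yel',(18,140,100),(32,255,255))]:
    m=cv2.inRange(hsv,lo,hi); k,l,st,ce=cv2.connectedComponentsWithStats(m)
    print(nm,[(st[i].tolist(),ce[i].round(1).tolist()) for i in range(1,k) if st[i][4]>=15])
E
```

```text
13.3667 [0.51904786 0.14916508 0.22256687] [ 0.80227016 -0.39723842 -0.06317753]
red [([307, 97, 59, 56, 2534], [336.5, 124.4])]
green [([319, 46, 8, 15, 24], [321.1, 55.0])]
yel [([290, 52, 13, 13, 146], [295.7, 58.1]), ([362, 196, 37, 30, 460], [379.8, 210.3]), ([243, 244, 5, 60, 212], [245.1, 274.2]), ([260, 244, 5, 60, 229], [262.4, 273.7]), ([32, 315, 359, 12, 2908], [240.7, 321.9]), ([416, 323, 13, 4, 39], [422.3, 324.9])]
```

View pics/w9.png

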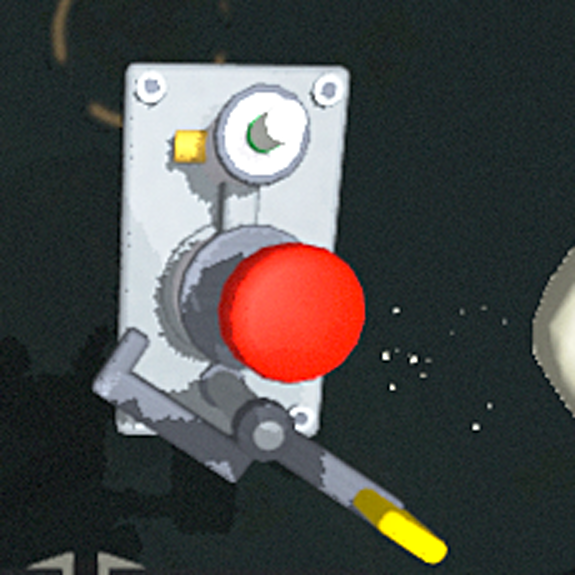

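View pics/s9.png

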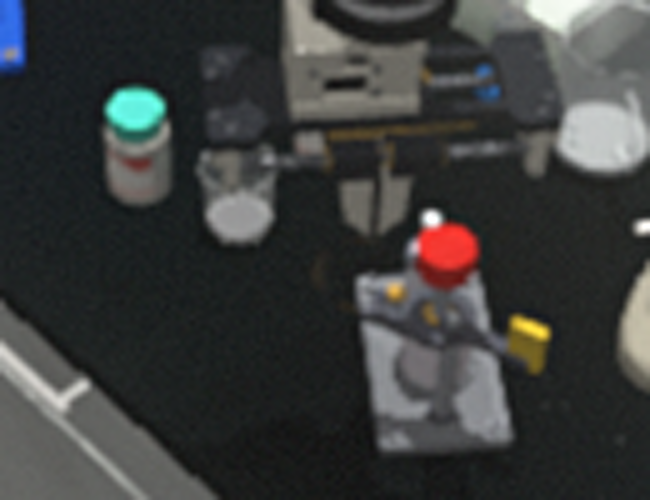

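The pin is well out, but the turret is overexposed here. I'll take a more oblique wrist view to check its height and the green band.

Request:
step_arm(
  moves=[
    [[0,-0.03,0.015,0],[0,-0.035,0.015,0],[0,-0.035,0.02,0],[0,0,0,0],[0,0,0,0],[0,0,0,0]],
  ],
)

```text
time: 13.87
tool_pos: [0.4277, 0.1885, 0.1736]
tool_rot: [3.14, -0.001, 1.17]
contact_force: [0.4, 0.4, 0.5]
opening: -0.0001
```

```bash
python3 - <<'E'
from h import *
c=cam('wrist','w10'); o=robot.observe(); print(o['time'],o['tool_pos'],o['contact_force'])
pin=np.array([.591,.172])+.055*np.array([.399,.917]); print('pred pin tip out/in',proj(c,[*pin,.106]),proj(c,[*pin,.076]),'turret top',proj(c,[*pin,.072]))
u,v=proj(c,[*pin,.09]);u=int(min(u,472));v=int(max(v,40))
cv2.imwrite('pics/w10c.png',cv2.resize(c['frame'][v-40:v+80,u-60:u+40,::-1],None,fx=5,fy=5,interpolation=cv2.INTER_CUBIC)); print('origin',u-60,v-40)
E
```

```text
13.9167 [0.42815878 0.18828506 0.1738745 ] [ 0.26863255 -0.18326378 -0.05470202]
pred pin tip out/in (np.float64(508.26118436659056), np.float64(39.70384881843043)) (np.float64(477.44577525287536), np.float64(46.48447212404457)) turret top (np.float64(473.89147711936164), np.float64(47.26655996426334))
origin 412 3
```

View pics/w10c.png

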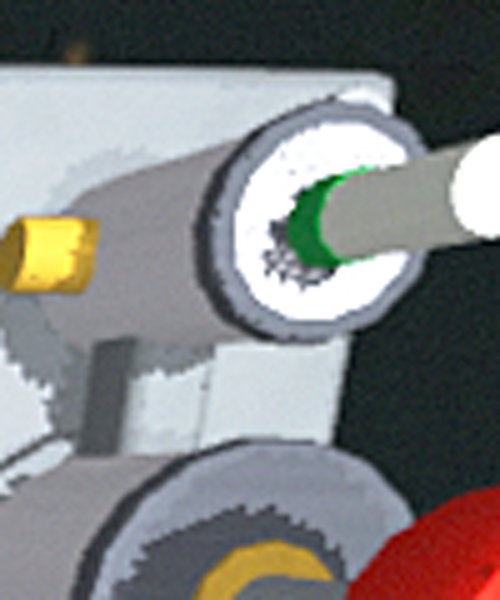

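The tip is at about (510,40), against a predicted (508,40) when fully out, and the whole green band shows. Handing in.

```bash
python3 - <<'E'
from h import *
print(robot.observe()['time'],robot.hand_in())
E
```

```text
the job is handed in; nothing more can be done
13.9167 None
```

I pushed the paddle of the grey pump round with the shut fingers and pressed the knob nine times. I handed the job in at 13.9 s; no verdict came back.

- **Lock arm:** measured once at about 1.01 rad, just after the push (more than 0.7 is needed). The last pictures still show it well clear of the knob.
- **Strokes:** I felt the stop at 120 mm on the first two, with about 25 N on the fingers. I did not read the force on the other seven, which used the same travel. After each of the last eight the fingers came back up to about 141 mm.
- **Pin:** the tip appeared at about (510,40) in the last wrist picture, against (508,40) predicted for fully out and (477,46) for fully in. That tip lies at the picture's edge, so its position is approximate. The whole green band shows.
- **Knob:** it looks fully up in the last pictures, but I did not measure its height at the end.
- **Contact:** the robot touched nothing at the end, with the force reading under 0.5 N. Nothing suggests the pin was touched.
- **Bystanders:** I never worked near the jars, beaker, vial or weight, and I did not measure their positions again at the end.

No check failed. The different measurements of the knob's position agreed to about 2–5 mm.

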